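# Clamp an opened handset in the bench stop

### The arm

A 6-joint arm with a two-finger parallel gripper is mounted at the origin on a cart in front of the work surface, level with it; the furniture and walls round the work are solid. World frame = base frame: x ahead of the robot, y to its left, z up, the work surface at z = 0. Lengths are in m, angles in rad, forces in N, time in s.
With the tool pointing down it reaches from about 0.3 to 0.775 m from the base axis. Payload 14.6 kg.
Tool frame: the origin (TCP) lies midway between the tips of the shut fingers; the grasp point (between the pads) lies 19 mm behind it; z points along the fingers, y is the line along which they close (so a half turn about z gives the same grasp; the last joint's range is limited). The gripper opens to 94 mm and grips with 3 to 60 N. Pads are 16 mm wide; open, the fingers measure 119 mm over their backs; the gripper's body (75 mm by 177 mm) begins 78 mm behind the grasp point.
Start: joints at [1.071, 0.3, 1.521, -0, 1.321, -0.067], TCP at [0.231, 0.499, 0.205] pointing down, gripper open.
Joint ranges: [-3.03, 3.03], [-0.79, 2.21], [0.23, 2.52], [-1.04, 4.18], [0, 3.07], [-2.55, 2.55]. Speed limits (rad/s): [2.22, 2.22, 2.57, 3.14, 3.14, 3.14].

### API

Orientations are given as [roll, pitch, yaw] about the fixed x, y, z axes, in that order (R = Rz(yaw) Ry(pitch) Rx(roll)).
In Python, from station import * gives the robot as it stands.
- The arm moves only by the tool send_rows, never from a script. Its argument "targets" is a list of rows, each an object of numbers: "x", "y", "z": the shift along the world's x, y, z in units of 0.2 m (1.0 is 0.2 m); "spin": the turn about the world's z in units of pi/2 rad (1.0 is pi/2 rad); "claw": the finger opening in mm, from 0 to 94. A call has 1 to 20 rows; each row shifts and turns the commanded pose from where the row before left it; what a row does not reach is not made up. A row lasts 1/10 s, in which the tool goes at most 50 mm and 8.59 degrees, less where a joint would pass 70% of its speed; a pose out of reach is approached as far as the arm can. A call with a number of a shift or a turn outside -1 to 1 is refused whole. A call with a gripper value outside its range is refused whole. The fingers move at their own pace and stop on an object; "force" is the grip in N (left out, the last holds). Time passes only in rows, so rows that do not move let the fingers close. It gives the time, the measured TCP pose, the force, the opening and the grip force at its end, in the units of the state.
- get_obs(): the state, without advancing time (a new reading comes with each control period).
- camera(name): name is "side" or "top"; returns the picture (420x560x3 uint8, blue, green, red); there is no depth.
- camera_model(name): a dict with "fovy" (degrees; the focal length in pixels is half the picture's height over the tangent of half this angle, whatever the lens; pixels are square), "cx", "cy" (the principal point, pixels), "T" (4x4, takes a point from camera to world coordinates). Camera axes: x right, y down, z forward; pixel columns grow to the right and rows downward; lengths in m; the calibration is good to about 2 mm. A picture is of the moment at which its call begins. camera_model takes no time and is no camera call.
- hand_in(): hands the job in; it is judged then, once.
The state is a dict: "time_s": time; "qpos": joint angles; "joint_vel": joint speeds; "tau": joint torques, N m; "ee_pos": TCP position; "eef_rot": TCP orientation; "force": force on the tool from outside, world axes, zero at the start; "moment": the same for the moment, N m; "grip_width": finger opening in m; "grip_force": force on a finger pad.
Only numpy, scipy, OpenCV 4.12 (cv2) and the standard library are available. Lean on these libraries where they do the work, as an engineer would, in place of code of your own. Each camera call takes 0.05 s, during which the arm holds its last target. There are 200 camera calls.

### The job

Push the opened handset along the worktop into the bench stop, without picking it up: flat against the long fence, and along it past the clamp until its end meets the end stop. Then push the clamp lever fully over so that the eccentric disc holds the handset tight for soldering, and leave it clamped. Do not disturb the tools and parts lying around.

Things in the scene. Friction and masses are not known exactly. Their poses are not given: they have to be found in the camera images.
- handset: Opened mobile handset, circuit board showing, flat slab 104 x 47 x 8 mm, 45 to 75 g, loose on the worktop, face up. Origin at the centre of its underside; x is its long axis, z up. It starts before the fence's free right-hand part, within 0.4 rad of parallel to it, clear of the clamp. In place, its origin is at the jig's x = -23.5, y = -52 mm, either way round.
- jig: Bench stop screwed to the worktop, bare metal, C-shaped from above. Origin: inside corner of fence and end stop at worktop level; z up. Fence: bar 12 mm high, 14 mm thick, face in the plane x = 0 (bar at x > 0), from y = 0 to -215 mm. End stop: bar 12 mm high, 16 mm thick, face in the plane y = 0 (bar at y > 0), from x = 0 to -102 mm. The inside is bare worktop but for the clamp's foot.
- clamp_pivot (a point): Pivot of the clamp, at the jig's x = -71.4, y = -26 mm, on the worktop. A 2.5 mm thick foot plate lies under it (jig x -102 to -59, y 0 to -48 mm). With the lever open the disc leaves a slot of at least 52 mm to the fence, and disc and foot take up y from 0 to -51 mm: the handset goes in lengthwise from the -y side.
- cam_lever (a joint): Lever angle, rad. 0: open, pointing along the jig's -x; grows counter-clockwise from above to 1.571: fully over, pointing along -y beside the handset, its disc (34 mm diameter, 8 mm off-centre, 3 to 14 mm above the worktop) pressing the handset on the fence. Starts at 0 to 0.25 and stays where it is left. About 1.5 N at the knob moves it, about 6 N over the last 0.3 rad.
- lever_knob (a point): Centre of the black upright knob at the lever's end, 80 mm from the pivot, 34 mm above the worktop. Knob 18 mm in diameter, from 25 to 48 mm above the worktop; the lever bar (11 mm wide) lies at 14 to 19 mm. Closing pushes it round its arc: first towards the jig's -y, at the end towards +x.
- solder_spool: Bystander: small solder spool, 34 mm diameter, 26 mm high, left of the end stop; origin at its foot's centre.
- flux_syringe: Bystander: syringe 24 x 138 x 17 mm lying behind the fence, long axis y.
- tweezers_black: Bystander: tweezers 12 x 120 x 8 mm lying left of the lever, long axis y.
- driver_long: Bystander: screwdriver 17 x 198 x 18 mm lying to the left, near the front, long axis y.
- pliers_red: Bystander: side cutters 48 x 122 x 11 mm lying to the right, long axis y.
- petri_dish: Bystander: screw dish 84 mm diameter, 16 mm high, to the right.
- phone_chassis_0: Bystander: metal phone mid-frame 46 x 112 x 7 mm lying to the left, long axis y.
Not all that is in view belongs to the job. What is shaped like the handset but purple or turquoise is not meant.

How it is judged:
By the outcome, as a careful person would: the job done as asked, in the order asked, and still so for the second after the job is handed in, with the robot touching nothing.
It also fails if it takes over 54 s, if anything falls off the work surface, if the arm or the gripper's body presses on something with over 40 N, if the wrist force passes 120 N, or if a joint passes its speed limit or range.

## Working session

There is one attempt and no reset: what is moved stays moved. The work goes in short steps, Python scripts to look and compute and a tool call to move; the robot and the scene stay as the last step left them, time stands still between calls to the robot, and variables do not carry over. Pictures are saved under pics/ and viewed, at most 10 in all, crops included, and the job is handed in when it is done.

Besides the shell and the picture viewer there is one more tool, called after "Call:" by a JSON object that holds its "name" and its "arguments", one argument or row to a line. send_rows: Moves the arm, as the interface text tells. Its arguments: {"type":"object","properties":{"targets":{"type":"array"},"force":{"type":"number"}},"required":["targets"]}

```bash
mkdir -p pics; ls
python3 - <<'E'
from station import *
import cv2,json
for n in("top","side"):
    cv2.imwrite(f"pics/{n}0.png",camera(n)); m=camera_model(n); print(n,m)
o=get_obs(); print(o)
E
```

```text
pics
top {'fovy': 44.488827647712625, 'cx': 283.42596521486877, 'cy': 208.83735391040435, 'T': array([[ 0.01737978, -0.99365229,  0.11114433,  0.41749762],
       [-0.99984046, -0.01681347,  0.00603054, -0.02825384],
       [-0.00412354, -0.11123141, -0.99378598,  1.57659557],
       [ 0.        ,  0.        ,  0.        ,  1.        ]])}
side {'fovy': 57.705827942939976, 'cx': 277.755615776621, 'cy': 217.51392611422108, 'T': array([[-0.99917103,  0.00228923,  0.040645  ,  0.52560872],
       [-0.03468139,  0.47496738, -0.87931973,  0.9257318 ],
       [-0.02131802, -0.88000043, -0.47449425,  0.5697317 ],
       [ 0.        ,  0.        ,  0.        ,  1.        ]])}
{'time_s': 0.1, 'qpos': array([ 1.07142095e+00,  3.00407431e-01,  1.52149350e+00, -5.03020901e-05,
        1.32070722e+00, -6.66121280e-02]), 'joint_vel': array([ 0.00066545, -0.00275962, -0.00144672,  0.0007789 ,  0.00144419,
       -0.0026107 ]), 'tau': array([ 1.90707637e-03, -5.32645547e+01, -3.53282762e+01,  7.09290197e-02,
        2.34800298e-02, -3.74457125e-05]), 'ee_pos': array([0.23057073, 0.49908541, 0.20495831]), 'eef_rot': array([-3.14057617e+00, -1.89776324e-05,  2.70884187e+00]), 'force': array([ 0.27861615, -0.06192631,  0.17108629]), 'moment': array([ 0.02045943, -0.06591185,  0.02956616]), 'grip_force': 0.0, 'grip_width': 0.09398640981121865}
```

View pics/top0.png

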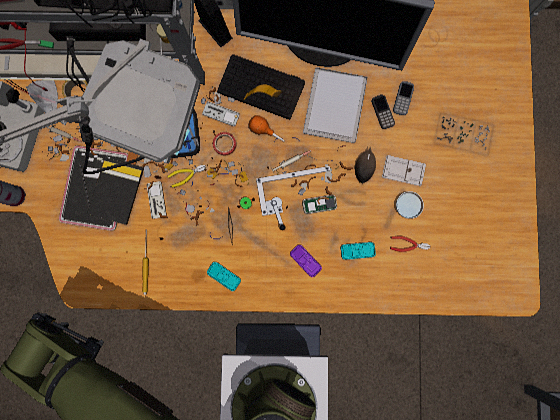

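View pics/side0.png

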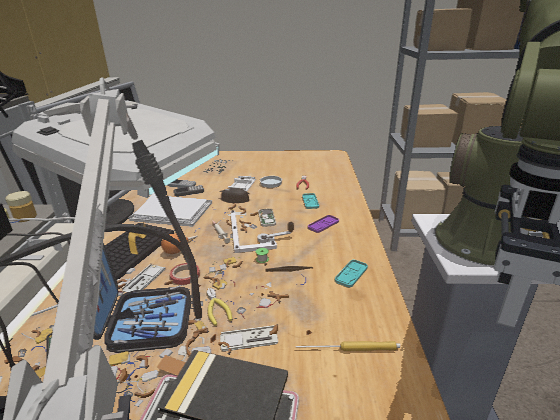

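Top view: the jig is at about (258-330, 165-215) with its corner at about (262,182). The handset is near (320,205), the lever knob near (282,227), and the spool near (246,203). I'll enlarge that area.

```bash
python3 - <<'E'
import cv2
i=cv2.imread("pics/top0.png")[155:245,230:350]
cv2.imwrite("pics/c0.png",cv2.resize(i,None,fx=6.6,fy=6.6,interpolation=cv2.INTER_CUBIC))
E
cat > h.py <<'E'
import numpy as np
from station import *
def ray(name,u,v,z):
    m=camera_model(name);f=210/np.tan(np.radians(m["fovy"])/2);T=np.array(m["T"])
    d=T[:3,:3]@[(u-m["cx"])/f,(v-m["cy"])/f,1.];o=T[:3,3]
    return (o+d*(z-o[2])/d[2])
def proj(name,p):
    m=camera_model(name);f=210/np.tan(np.radians(m["fovy"])/2);T=np.array(m["T"])
    c=T[:3,:3].T@(np.array(p)-T[:3,3]);return np.array([m["cx"]+f*c[0]/c[2],m["cy"]+f*c[1]/c[2]])
E
```

```text
(no output)
```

View pics/c0.png

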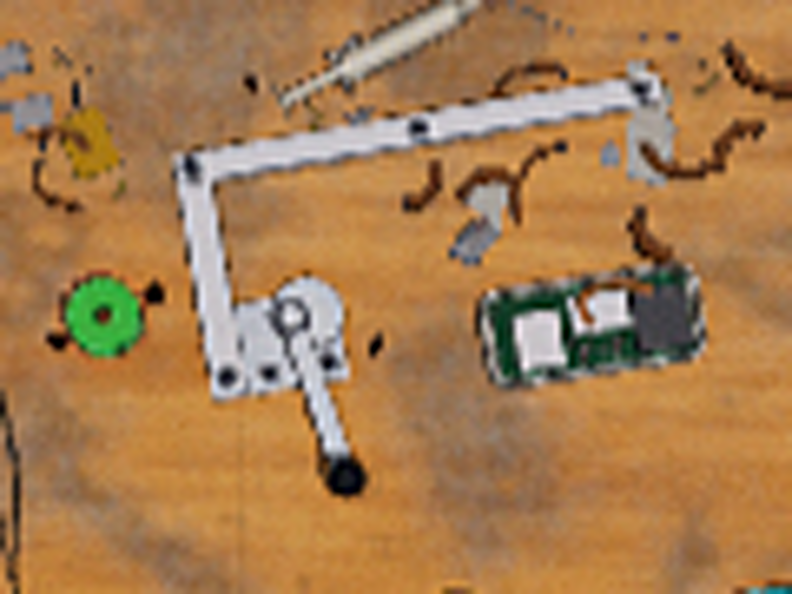

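```bash
cat >> h.py <<'E'
import cv2
from scipy.optimize import minimize
S=8
def wmap(img,box):
    x0,x1,y0,y1=box; c=img[y0:y1,x0:x1].astype(np.float32)
    c=cv2.resize(c,None,fx=S,fy=S,interpolation=cv2.INTER_CUBIC)
    rb=c[...,2]-c[...,0]; return np.clip((rb-25)/45,0,1)*2-1   # -1 object, +1 wood
def fit(img,box,polys,z,x0,name="top"):
    W=wmap(img,box)
    def cost(p):
        c,s=np.cos(p[2]),np.sin(p[2]);M=np.zeros(W.shape,np.uint8)
        for P in polys:
            px=[(proj(name,[p[0]+c*a-s*b,p[1]+s*a+c*b,z])-[box[0],box[2]]+.5)*S-.5 for a,b in P]
            cv2.fillPoly(M,[np.round(np.array(px)*16).astype(np.int32)],255,cv2.LINE_AA,4)
        return float((W*M).sum()/255)/S**2
    best=None
    for d in(-.06,0,.06):
        x=np.array(x0)+[0,0,d]
        r=minimize(cost,x,method="Nelder-Mead",options=dict(initial_simplex=np.array([x]+[x+e for e in np.diag([.006,.006,.05])]),xatol=1e-4,fatol=.02,maxiter=300))
        if best is None or r.fun<best.fun:best=r
    return best.x,best.fun
def rect(x0,x1,y0,y1):return [(x0,y0),(x1,y0),(x1,y1),(x0,y1)]
JIG=[rect(0,.014,-.215,.016),rect(-.102,0,0,.016)]
HS=[rect(-.052,.052,-.0235,.0235)]
def cp(u,v,k=6.6): return 230+(u+.5)/k-.5,155+(v+.5)/k-.5
def jinv(j,p): 
    c,s=np.cos(j[2]),np.sin(j[2]);d=np.array(p[:2])-j[:2];return np.array([c*d[0]+s*d[1],-s*d[0]+c*d[1]])*1000
def jfwd(j,p):
    c,s=np.cos(j[2]),np.sin(j[2]);a,b=np.array(p)/1000;return np.array([j[0]+c*a-s*b,j[1]+s*a+c*b])
E
python3 - <<'E'
from h import *
np.set_printoptions(precision=4,suppress=True)
img=cv2.imread("pics/top0.png");box=(230,350,155,245)
c=ray("top",*cp(213,182),.012)
j,f=fit(img,box,JIG,.012,[c[0],c[1],-.17]);print("jig",j,f)
c=ray("top",*cp(593,325),.008);h,f=fit(img,box,HS,.008,[c[0],c[1],np.pi/2-.15]);print("hs",h,f)
print("hs in jig",jinv(j,h),h[2]-j[2]-np.pi/2)
k=ray("top",*cp(347,474),.044);print("knob",k,jinv(j,k),"pivot",jfwd(j,(-71.4,-26)))
d=jinv(j,k)-[-71.4,-26];print(np.hypot(*d),np.arctan2(-d[1],-d[0]))
print(proj("top",[*jfwd(j,(-71.4,-26)),.019]),cp(291,315))
cv2.imwrite
m=img.copy()
for P,z,q in[(JIG[0],.012,j),(JIG[1],.012,j),(HS[0],.008,h)]:
    cs,s=np.cos(q[2]),np.sin(q[2])
    print([np.round(proj("top",[q[0]+cs*a-s*b,q[1]+s*a+cs*b,z])*6.6-[1515,1020]).astype(int).tolist() for a,b in P])
E
```

```text
jig [0.6747 0.0503 0.1921] -523.2518310546875Traceback (most recent call last):
  File "<stdin>", line 6, in <module>
  File "h.py", line 28, in fit
    r=minimize(cost,x,method="Nelder-Mead",options=dict(initial_simplex=np.array([x]+[x+e for e in np.diag([.006,.006,.05])]),xatol=1e-4,fatol=.02,maxiter=300))
    res = _minimize_neldermead(fun, x0, args, callback, bounds=bounds,
                               **options)
    fxr = func(xr)
    fx = function(np.copy(x), *(wrapper_args + args))
  File "h.py", line 22, in cost
    px=[(proj(name,[p[0]+c*a-s*b,p[1]+s*a+c*b,z])-[box[0],box[2]]+.5)*S-.5 for a,b in P]
         ~~~~^^^^^^^^^^^^^^^^^^^^^^^^^^^^^^^^^^^^
  File "h.py", line 8, in proj
    m=camera_model(name);f=210/np.tan(np.radians(m["fovy"])/2);T=np.array(m["T"])
ValueError: time passes only in moves, steps and waits
```

```bash
sed -i 's/camera_model(name)/CM[name]/' h.py; sed -i '2a CM={n:camera_model(n) for n in ("top","side")}' h.py
cat > a.py <<'E'
from h import *
np.set_printoptions(precision=4,suppress=True)
img=cv2.imread("pics/top0.png");box=(230,350,155,245)
c=ray("top",*cp(213,182),.012)
j,f=fit(img,box,JIG,.012,[c[0],c[1],.17]);print("jig",j,f)
c=ray("top",*cp(593,325),.008);h,f=fit(img,box,HS,.008,[c[0],c[1],np.pi/2+.15]);print("hs",h,f)
print("hs in jig",jinv(j,h),h[2]-j[2]-np.pi/2)
k=ray("top",*cp(347,474),.044);print("knob",k,jinv(j,k),"pivot",jfwd(j,(-71.4,-26)))
d=jinv(j,k)-[-71.4,-26];print(np.hypot(*d),np.arctan2(-d[1],-d[0]))
print(proj("top",[*jfwd(j,(-71.4,-26)),.019]),cp(291,315))
for P,z,q in[(JIG[0],.012,j),(JIG[1],.012,j),(HS[0],.008,h)]:
    cs,s=np.cos(q[2]),np.sin(q[2])
    print([np.round(proj("top",[q[0]+cs*a-s*b,q[1]+s*a+cs*b,z])*6.6-[1515,1020]).astype(int).tolist() for a,b in P])
E
python3 a.py
```

```text
jig [0.6746 0.0502 0.1921] -523.2830200195312
hs [ 0.6102 -0.1281  1.7525] -430.84423828125
hs in jig [ -97.3371 -162.7589] -0.010374404967475215
knob [ 0.536  -0.0161  0.044 ] [-148.7668  -38.5889] pivot [0.6095 0.0111]
78.38433654880473 0.16130359272150568
[273.7566 202.8778] (273.6666666666667, 202.3030303030303)
[[663, 102], [658, 73], [172, 158], [177, 187]]
[[248, 395], [211, 181], [177, 187], [214, 401]]
[[692, 258], [472, 294], [489, 393], [710, 357]]
```

Call:
{"name": "send_rows", "arguments": {
  "targets": [
    {"x": 0.084, "y": -0.159, "spin": 0.02, "claw": 60},
    {"x": 0.084, "y": -0.159, "spin": 0.02, "claw": 60},
    {"x": 0.084, "y": -0.159, "spin": 0.02, "claw": 60},
    {"x": 0.084, "y": -0.159, "spin": 0.02, "claw": 60},
    {"x": 0.084, "y": -0.159, "spin": 0.02, "claw": 60},
    {"x": 0.084, "y": -0.159, "spin": 0.02, "claw": 60},
    {"x": 0.084, "y": -0.159, "spin": 0.02, "claw": 60},
    {"x": 0.084, "y": -0.159, "spin": 0.02, "claw": 60},
    {"x": 0.084, "y": -0.159, "spin": 0.02, "claw": 60},
    {"x": 0.084, "y": -0.159, "spin": 0.02, "claw": 60},
    {"x": 0.084, "y": -0.159, "spin": 0.02, "claw": 60},
    {"x": 0.084, "y": -0.159, "spin": 0.02, "claw": 60},
    {"x": 0.084, "y": -0.159, "spin": 0.02, "claw": 60},
    {"x": 0.084, "y": -0.159, "spin": 0.02, "claw": 60},
    {"x": 0.084, "y": -0.159, "spin": 0.02, "claw": 60},
    {"x": 0.084, "y": -0.159, "spin": 0.02, "claw": 60},
    {"x": 0.084, "y": -0.159, "spin": 0.02, "claw": 60},
    {"x": 0.084, "y": -0.159, "spin": 0.02, "claw": 60},
    {"x": 0.084, "y": -0.159, "spin": 0.02, "claw": 60},
    {"x": 0.084, "y": -0.159, "spin": 0.02, "claw": 60}
  ]
}}

```text
schema error: expected keys x, y, z, spin, claw
```

Call:
{"name": "send_rows", "arguments": {
  "targets": [
    {"x": 0.084, "y": -0.159, "z": 0, "spin": 0.02, "claw": 60},
    {"x": 0.084, "y": -0.159, "z": 0, "spin": 0.02, "claw": 60},
    {"x": 0.084, "y": -0.159, "z": 0, "spin": 0.02, "claw": 60},
    {"x": 0.084, "y": -0.159, "z": 0, "spin": 0.02, "claw": 60},
    {"x": 0.084, "y": -0.159, "z": 0, "spin": 0.02, "claw": 60},
    {"x": 0.084, "y": -0.159, "z": 0, "spin": 0.02, "claw": 60},
    {"x": 0.084, "y": -0.159, "z": 0, "spin": 0.02, "claw": 60},
    {"x": 0.084, "y": -0.159, "z": 0, "spin": 0.02, "claw": 60},
    {"x": 0.084, "y": -0.159, "z": 0, "spin": 0.02, "claw": 60},
    {"x": 0.084, "y": -0.159, "z": 0, "spin": 0.02, "claw": 60},
    {"x": 0.084, "y": -0.159, "z": 0, "spin": 0.02, "claw": 60},
    {"x": 0.084, "y": -0.159, "z": 0, "spin": 0.02, "claw": 60},
    {"x": 0.084, "y": -0.159, "z": 0, "spin": 0.02, "claw": 60},
    {"x": 0.084, "y": -0.159, "z": 0, "spin": 0.02, "claw": 60},
    {"x": 0.084, "y": -0.159, "z": 0, "spin": 0.02, "claw": 60},
    {"x": 0.084, "y": -0.159, "z": 0, "spin": 0.02, "claw": 60},
    {"x": 0.084, "y": -0.159, "z": 0, "spin": 0.02, "claw": 60},
    {"x": 0.084, "y": -0.159, "z": 0, "spin": 0.02, "claw": 60},
    {"x": 0.084, "y": -0.159, "z": 0, "spin": 0.02, "claw": 60},
    {"x": 0.084, "y": -0.159, "z": 0, "spin": 0.02, "claw": 60}
  ]
}}

```text
time_s: 2.1
ee_pos: [0.567, -0.1381, 0.2051]
eef_rot: [3.141, -0.001, -2.945]
force: [0.2, 0.5, -0.2]
grip_width: 0.0603
grip_force: 0.0
```

Call:
{"name": "send_rows", "arguments": {
  "targets": [
    {"x": 0, "y": 0, "z": -0.16, "spin": 0, "claw": 60},
    {"x": 0, "y": 0, "z": -0.16, "spin": 0, "claw": 60},
    {"x": 0, "y": 0, "z": -0.16, "spin": 0, "claw": 60},
    {"x": 0, "y": 0, "z": -0.16, "spin": 0, "claw": 60},
    {"x": 0, "y": 0, "z": -0.16, "spin": 0, "claw": 60},
    {"x": 0, "y": 0, "z": -0.1, "spin": 0, "claw": 60},
    {"x": 0, "y": 0, "z": -0.05, "spin": 0, "claw": 60},
    {"x": 0, "y": 0, "z": -0.03, "spin": 0, "claw": 60},
    {"x": 0, "y": 0, "z": -0.025, "spin": 0, "claw": 60},
    {"x": 0, "y": 0, "z": 0, "spin": 0, "claw": 60}
  ]
}}

```text
time_s: 3.1
ee_pos: [0.5668, -0.1368, 0.0046]
eef_rot: [-3.141, 0.0, -2.946]
force: [0.1, 0.1, -0.1]
grip_width: 0.0598
grip_force: 0.0
```

Run:
```python
from h import *
i=camera("top")
cv2.imwrite("pics/top1.png",i)
c=cv2.resize(i[155:245,250:370],None,fx=6.6,fy=6.6,interpolation=cv2.INTER_CUBIC)
s=cv2.resize(camera("side")[190:280,210:330],None,fx=5,fy=5,interpolation=cv2.INTER_CUBIC)
c=cv2.resize(c,(600,450));
o=np.zeros((600,800,3),np.uint8);o[:450,:600]=c
cv2.imwrite("pics/c1.png",s)
```

```text
(no output)
```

View pics/c1.png

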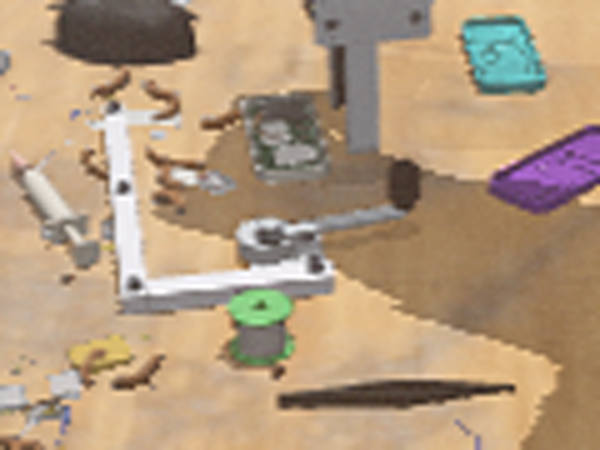

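The side view shows the fingers (crop 345-375, 60-150) standing behind the handset (290,150), clear of the knob (405,185). Next is the push to the fence.

Call:
{"name": "send_rows", "arguments": {
  "targets": [
    {"x": 0.02, "y": 0.0038, "z": 0, "spin": 0, "claw": 60},
    {"x": 0.02, "y": 0.0038, "z": 0, "spin": 0, "claw": 60},
    {"x": 0.02, "y": 0.0038, "z": 0, "spin": 0, "claw": 60},
    {"x": 0.02, "y": 0.0038, "z": 0, "spin": 0, "claw": 60},
    {"x": 0.03, "y": 0.0057, "z": 0, "spin": 0, "claw": 60},
    {"x": 0.03, "y": 0.0057, "z": 0, "spin": 0, "claw": 60},
    {"x": 0.03, "y": 0.0057, "z": 0, "spin": 0, "claw": 60},
    {"x": 0.03, "y": 0.0057, "z": 0, "spin": 0, "claw": 60},
    {"x": 0.03, "y": 0.0057, "z": 0, "spin": 0, "claw": 60},
    {"x": 0.03, "y": 0.0057, "z": 0, "spin": 0, "claw": 60},
    {"x": 0.03, "y": 0.0057, "z": 0, "spin": 0, "claw": 60},
    {"x": 0.03, "y": 0.0057, "z": 0, "spin": 0, "claw": 60},
    {"x": 0.03, "y": 0.0057, "z": 0, "spin": 0, "claw": 60},
    {"x": 0.02, "y": 0.0038, "z": 0, "spin": 0, "claw": 60}
  ]
}}

```text
time_s: 4.6
ee_pos: [0.6412, -0.1225, 0.0044]
eef_rot: [-3.142, 0.0, -2.946]
force: [-1.1, -0.5, 1.2]
grip_width: 0.0599
grip_force: 0.3
```

Call:
{"name": "send_rows", "arguments": {
  "targets": [
    {"x": 0.0098, "y": 0.0019, "z": 0, "spin": 0, "claw": 60},
    {"x": 0.0098, "y": 0.0019, "z": 0, "spin": 0, "claw": 60},
    {"x": 0.0098, "y": 0.0019, "z": 0, "spin": 0, "claw": 60},
    {"x": 0.0098, "y": 0.0019, "z": 0, "spin": 0, "claw": 60},
    {"x": 0.0098, "y": 0.0019, "z": 0, "spin": 0, "claw": 60}
  ]
}}

```text
time_s: 5.1
ee_pos: [0.6503, -0.1207, 0.0044]
eef_rot: [3.141, -0.001, -2.946]
force: [-10.8, -0.7, 4.1]
grip_width: 0.06
grip_force: 5.1
```

Run:
```python
from h import *
j=np.array([.6746,.0502,.1921]);o=get_obs();print(jinv(j,o["ee_pos"]),o["force"])
```

```text
[ -56.47598554 -163.12399783] [-10.77916261  -0.65776523   4.08898841]
```

Call:
{"name": "send_rows", "arguments": {
  "targets": [
    {"x": 0.0049, "y": 0.001, "z": 0, "spin": 0, "claw": 60},
    {"x": 0, "y": 0, "z": 0, "spin": 0, "claw": 60}
  ]
}}

```text
time_s: 5.3
ee_pos: [0.6503, -0.1207, 0.0043]
eef_rot: [3.141, -0.003, -2.946]
force: [-10.8, -0.7, 6.6]
grip_width: 0.0594
grip_force: 5.0
```

Run:
```python
from h import *
j=np.array([.6746,.0502,.1921]);o=get_obs();print(jinv(j,o["ee_pos"]),o["force"],o["moment"],o["eef_rot"])
```

```text
[ -56.47076298 -163.07815659] [-10.80603818  -0.7179773    6.61751265] [-0.04407698  1.90198219 -0.12819187] [ 3.14067898 -0.00331095 -2.94630038]
```

Call:
{"name": "send_rows", "arguments": {
  "targets": [
    {"x": -0.057, "y": -0.011, "z": 0, "spin": 0, "claw": 60},
    {"x": -0.058, "y": -0.0115, "z": 0, "spin": 0, "claw": 60},
    {"x": 0, "y": 0, "z": 0.15, "spin": 0, "claw": 10},
    {"x": 0, "y": 0, "z": 0.15, "spin": 0, "claw": 10},
    {"x": 0.031, "y": -0.0255, "z": 0, "spin": -0.091, "claw": 10},
    {"x": 0.031, "y": -0.0255, "z": 0, "spin": -0.091, "claw": 10},
    {"x": 0.031, "y": -0.0255, "z": 0, "spin": -0.091, "claw": 10},
    {"x": 0.031, "y": -0.0255, "z": 0, "spin": -0.091, "claw": 10},
    {"x": 0.031, "y": -0.0255, "z": 0, "spin": -0.091, "claw": 10},
    {"x": 0.031, "y": -0.0255, "z": 0, "spin": -0.091, "claw": 10},
    {"x": 0.031, "y": -0.0255, "z": 0, "spin": -0.091, "claw": 10},
    {"x": 0.031, "y": -0.0255, "z": 0, "spin": -0.091, "claw": 10},
    {"x": 0.031, "y": -0.0255, "z": 0, "spin": -0.091, "claw": 10},
    {"x": 0.031, "y": -0.0255, "z": 0, "spin": -0.091, "claw": 10},
    {"x": 0.031, "y": -0.0255, "z": 0, "spin": -0.091, "claw": 10},
    {"x": 0, "y": 0, "z": 0, "spin": 0, "claw": 10}
  ]
}}

```text
time_s: 6.9
ee_pos: [0.697, -0.1816, 0.0643]
eef_rot: [3.141, 0.0, 1.762]
force: [0.3, 0.0, 0.1]
grip_width: 0.0099
grip_force: 0.0
```

Run:
```python
from h import *
j=np.array([.6746,.0502,.1921]);o=get_obs();print(jinv(j,o["ee_pos"]),o["force"],o["moment"],o["eef_rot"],o["grip_width"])
i=camera("top");cv2.imwrite("pics/top2.png",i)
s=camera("side");cv2.imwrite("pics/side2.png",s)
a=cv2.resize(i[150:240,240:380],(560,360),interpolation=cv2.INTER_CUBIC)
cv2.imwrite("pics/c2.png",cv2.resize(s[180:260,210:320],(770,560),interpolation=cv2.INTER_CUBIC))
```

```text
[ -22.27914831 -231.84258093] [0.27761872 0.03350984 0.12203482] [-0.07851366  0.08291267  0.01568396] [3.14143663e+00 1.53778443e-04 1.76194411e+00] 0.009850495729482905
```

View pics/c2.png

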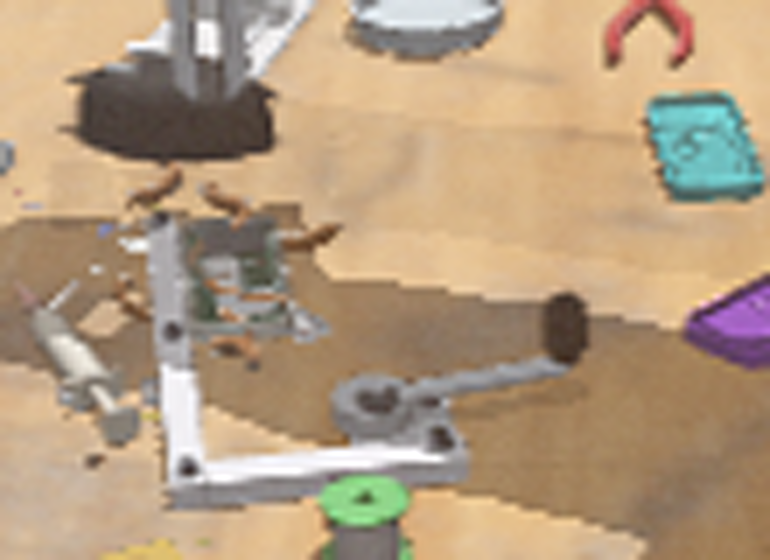

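The side view shows the handset flat against the fence (crop 190-300, 220-330), with the fingers beyond its right end. Now I lower them and push along the fence.

Call:
{"name": "send_rows", "arguments": {
  "targets": [
    {"x": -0.0098, "y": -0.002, "z": -0.12, "spin": 0, "claw": 10},
    {"x": 0, "y": 0, "z": -0.1, "spin": 0, "claw": 10},
    {"x": 0, "y": 0, "z": -0.05, "spin": 0, "claw": 10},
    {"x": 0, "y": 0, "z": -0.03, "spin": 0, "claw": 10},
    {"x": 0, "y": 0, "z": 0, "spin": 0, "claw": 10}
  ]
}}

```text
time_s: 7.5
ee_pos: [0.6946, -0.1814, 0.0042]
eef_rot: [-3.141, -0.0, 1.766]
force: [-0.4, 1.2, 0.5]
grip_width: 0.0102
grip_force: 0.0
```

Call:
{"name": "send_rows", "arguments": {
  "targets": [
    {"x": -0.0048, "y": 0.0245, "z": 0, "spin": 0, "claw": 10},
    {"x": -0.0048, "y": 0.0245, "z": 0, "spin": 0, "claw": 10},
    {"x": -0.0048, "y": 0.0245, "z": 0, "spin": 0, "claw": 10},
    {"x": -0.0048, "y": 0.0245, "z": 0, "spin": 0, "claw": 10},
    {"x": -0.0048, "y": 0.0245, "z": 0, "spin": 0, "claw": 10},
    {"x": -0.0048, "y": 0.0245, "z": 0, "spin": 0, "claw": 10},
    {"x": -0.0048, "y": 0.0245, "z": 0, "spin": 0, "claw": 10},
    {"x": -0.0048, "y": 0.0245, "z": 0, "spin": 0, "claw": 10},
    {"x": -0.0048, "y": 0.0245, "z": 0, "spin": 0, "claw": 10},
    {"x": -0.0048, "y": 0.0245, "z": 0, "spin": 0, "claw": 10},
    {"x": -0.0048, "y": 0.0245, "z": 0, "spin": 0, "claw": 10},
    {"x": 0, "y": 0, "z": 0, "spin": 0, "claw": 10}
  ]
}}

```text
time_s: 8.7
ee_pos: [0.684, -0.1269, 0.0044]
eef_rot: [-3.141, -0.0, 1.765]
force: [1.3, -0.2, -0.8]
grip_width: 0.01
grip_force: 0.0
```

Run:
```python
from h import *
j=np.array([.6746,.0502,.1921]);o=get_obs();print(jinv(j,o["ee_pos"]),o["force"],o["moment"],o["eef_rot"],o["grip_width"])
s=camera("side")
cv2.imwrite("pics/c3.png",cv2.resize(s[180:260,210:320],(770,560),interpolation=cv2.INTER_CUBIC))
```

```text
[ -24.56645501 -175.63014494] [ 1.29946964 -0.23555525 -0.75482728] [-0.07192193  0.05760356 -0.03188108] [-3.14137071e+00 -2.44734485e-04  1.76536667e+00] 0.010018155909716822
```

View pics/c3.png

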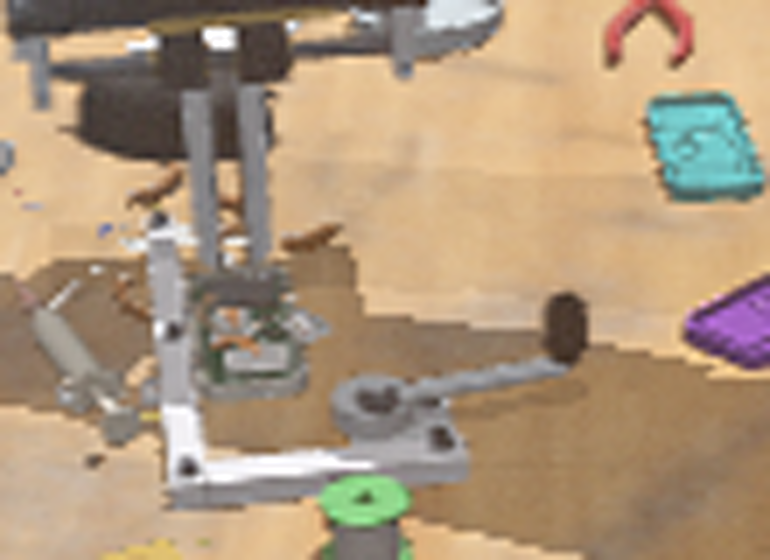

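The handset is sliding along the fence. Its nose is at crop (200-305, 390) and the slot before the disc is clear. I keep pushing.

Call:
{"name": "send_rows", "arguments": {
  "targets": [
    {"x": -0.0048, "y": 0.0245, "z": 0, "spin": 0, "claw": 10},
    {"x": -0.0048, "y": 0.0245, "z": 0, "spin": 0, "claw": 10},
    {"x": -0.0048, "y": 0.0245, "z": 0, "spin": 0, "claw": 10},
    {"x": -0.0048, "y": 0.0245, "z": 0, "spin": 0, "claw": 10},
    {"x": -0.0048, "y": 0.0245, "z": 0, "spin": 0, "claw": 10},
    {"x": 0, "y": 0, "z": 0, "spin": 0, "claw": 10}
  ]
}}

```text
time_s: 9.35
ee_pos: [0.6792, -0.1023, 0.0044]
eef_rot: [-3.141, -0.0, 1.765]
force: [0.1, 0.4, 0.2]
grip_width: 0.01
grip_force: 0.0
```

Call:
{"name": "send_rows", "arguments": {
  "targets": [
    {"x": -0.0048, "y": 0.0245, "z": 0, "spin": 0, "claw": 10},
    {"x": -0.0048, "y": 0.0245, "z": 0, "spin": 0, "claw": 10},
    {"x": -0.0048, "y": 0.0245, "z": 0, "spin": 0, "claw": 10},
    {"x": -0.0048, "y": 0.0245, "z": 0, "spin": 0, "claw": 10},
    {"x": -0.0048, "y": 0.0245, "z": 0, "spin": 0, "claw": 10},
    {"x": 0, "y": 0, "z": 0, "spin": 0, "claw": 10}
  ]
}}

```text
time_s: 9.95
ee_pos: [0.6744, -0.0779, 0.0044]
eef_rot: [-3.141, -0.0, 1.765]
force: [-0.5, 0.1, 0.6]
grip_width: 0.0099
grip_force: 0.0
```

Call:
{"name": "send_rows", "arguments": {
  "targets": [
    {"x": -0.0019, "y": 0.0098, "z": 0, "spin": 0, "claw": 10},
    {"x": -0.0019, "y": 0.0098, "z": 0, "spin": 0, "claw": 10},
    {"x": -0.0019, "y": 0.0098, "z": 0, "spin": 0, "claw": 10},
    {"x": -0.0019, "y": 0.0098, "z": 0, "spin": 0, "claw": 10},
    {"x": -0.0019, "y": 0.0098, "z": 0, "spin": 0, "claw": 10},
    {"x": 0, "y": 0, "z": 0, "spin": 0, "claw": 10}
  ]
}}

```text
time_s: 10.55
ee_pos: [0.6726, -0.0686, 0.0044]
eef_rot: [-3.141, -0.0, 1.765]
force: [0.3, -0.6, -0.1]
grip_width: 0.01
grip_force: 0.0
```

Call:
{"name": "send_rows", "arguments": {
  "targets": [
    {"x": -0.001, "y": 0.0049, "z": 0, "spin": 0, "claw": 10},
    {"x": -0.001, "y": 0.0049, "z": 0, "spin": 0, "claw": 10},
    {"x": 0, "y": 0, "z": 0, "spin": 0, "claw": 10}
  ]
}}

```text
time_s: 10.85
ee_pos: [0.6722, -0.0668, 0.0044]
eef_rot: [-3.142, -0.0, 1.765]
force: [-0.6, -0.1, -0.4]
grip_width: 0.0099
grip_force: 0.0
```

Call:
{"name": "send_rows", "arguments": {
  "targets": [
    {"x": -0.001, "y": 0.0049, "z": 0, "spin": 0, "claw": 10},
    {"x": -0.001, "y": 0.0049, "z": 0, "spin": 0, "claw": 10},
    {"x": 0, "y": 0, "z": 0, "spin": 0, "claw": 10}
  ]
}}

```text
time_s: 11.15
ee_pos: [0.6719, -0.0658, 0.0045]
eef_rot: [3.142, 0.001, 1.765]
force: [0.3, -7.0, -0.1]
grip_width: 0.0101
grip_force: 2.7
```

Run:
```python
from h import *
j=np.array([.6746,.0502,.1921]);o=get_obs();print(jinv(j,o["ee_pos"]),o["force"],o["moment"],o["eef_rot"],o["grip_width"])
```

```text
[ -24.80522486 -113.32425011] [ 0.25950612 -6.9745879  -0.05399113] [-1.20451719  0.04074115 -0.00481486] [3.14154944e+00 1.28951475e-03 1.76456184e+00] 0.010098111844655965
```

Both contacts are confirmed: about 7 N at the end stop and about 11 N at the fence. I back off, raise, and go behind the knob.

Call:
{"name": "send_rows", "arguments": {
  "targets": [
    {"x": 0.0048, "y": -0.0245, "z": 0, "spin": 0, "claw": 10},
    {"x": 0.0048, "y": -0.0245, "z": 0, "spin": 0, "claw": 10},
    {"x": 0, "y": 0, "z": 0.1, "spin": 0, "claw": 10},
    {"x": 0, "y": 0, "z": 0.15, "spin": 0, "claw": 10},
    {"x": 0, "y": 0, "z": 0.15, "spin": 0, "claw": 10},
    {"x": -0.093, "y": 0.053, "z": 0, "spin": 0.0127, "claw": 10},
    {"x": -0.093, "y": 0.053, "z": 0, "spin": 0.0127, "claw": 10},
    {"x": -0.093, "y": 0.053, "z": 0, "spin": 0.0127, "claw": 10},
    {"x": -0.093, "y": 0.053, "z": 0, "spin": 0.0127, "claw": 10},
    {"x": -0.093, "y": 0.053, "z": 0, "spin": 0.0127, "claw": 10},
    {"x": -0.093, "y": 0.053, "z": 0, "spin": 0.0127, "claw": 10},
    {"x": -0.093, "y": 0.053, "z": 0, "spin": 0.0127, "claw": 10},
    {"x": -0.093, "y": 0.053, "z": 0, "spin": 0.0127, "claw": 10},
    {"x": 0, "y": 0, "z": 0, "spin": 0, "claw": 10}
  ]
}}

```text
time_s: 12.55
ee_pos: [0.5236, 0.0108, 0.0846]
eef_rot: [-3.141, -0.001, 1.926]
force: [0.3, 0.5, 0.0]
grip_width: 0.0098
grip_force: 0.0
```

Run:
```python
from h import *
j=np.array([.6746,.0502,.1921]);o=get_obs();print(jinv(j,o["ee_pos"]),o["force"],o["eef_rot"],o["time_s"])
s=camera("side");t=camera("top");cv2.imwrite("pics/top4.png",t)
a=cv2.resize(t[155:245,240:340],(400,360),interpolation=cv2.INTER_CUBIC)
b=cv2.resize(s[190:280,215:315],(400,360),interpolation=cv2.INTER_CUBIC)
cv2.imwrite("pics/c4.png",np.hstack([a,b]))
```

```text
[-155.69156995   -9.80877155] [0.34166654 0.46012943 0.04734937] [-3.14113521e+00 -5.05532157e-04  1.92576873e+00] 12.55
```

View pics/c4.png

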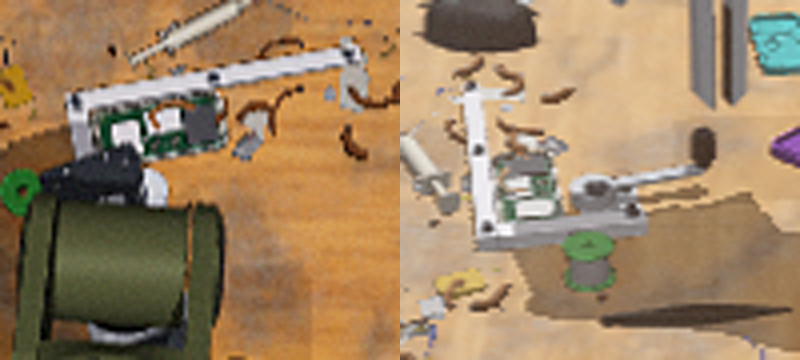

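Left panel (top): the handset is flat on the fence and its left end is at the end stop. Right panel (side): the fingers are above and to the right, with the knob at (705,148) and the lever still open. I'll compute the arc rows.

Run:
```python
from h import *
j=np.array([.6746,.0502,.1921]);P=np.array([-71.4,-26])
o=get_obs();cur=np.array(o["ee_pos"][:2])
def f(a,off):
    c,s=np.cos(a),np.sin(a);return jfwd(j,P+np.array([[c,-s],[s,c]])@[-80,off])
print("to pre",(f(.16,28)-cur)/.2)
print("approach to off18",(f(.16,18)-f(.16,28))/.2)
A=np.linspace(.16,1.57,25)
for a,b in zip(A[:-1],A[1:]): print(f"{b:.2f}",np.round((f(b,18)-f(a,18))/.2,4),round((b-a)/(np.pi/2),4))
print("knob px side",proj("side",[*f(.16,0),.034]),"top",proj("side",[*f(.16,0),.048]))
```

```text
to pre [-0.00375709 -0.00085844]
approach to off18 [ 0.01724349 -0.04693253]
0.22 [ 0.0038 -0.0238] 0.0374
0.28 [ 0.0052 -0.0235] 0.0374
0.34 [ 0.0066 -0.0232] 0.0374
0.40 [ 0.008  -0.0227] 0.0374
0.45 [ 0.0093 -0.0222] 0.0374
0.51 [ 0.0106 -0.0216] 0.0374
0.57 [ 0.0118 -0.021 ] 0.0374
0.63 [ 0.013  -0.0203] 0.0374
0.69 [ 0.0142 -0.0195] 0.0374
0.75 [ 0.0153 -0.0186] 0.0374
0.81 [ 0.0164 -0.0177] 0.0374
0.87 [ 0.0174 -0.0167] 0.0374
0.92 [ 0.0183 -0.0156] 0.0374
0.98 [ 0.0192 -0.0145] 0.0374
1.04 [ 0.02   -0.0134] 0.0374
1.10 [ 0.0208 -0.0122] 0.0374
1.16 [ 0.0215 -0.0109] 0.0374
1.22 [ 0.0221 -0.0096] 0.0374
1.28 [ 0.0226 -0.0083] 0.0374
1.33 [ 0.023 -0.007] 0.0374
1.39 [ 0.0234 -0.0056] 0.0374
1.45 [ 0.0237 -0.0042] 0.0374
1.51 [ 0.0239 -0.0028] 0.0374
1.57 [ 0.024  -0.0014] 0.0374
knob px side [290.18870342 225.92950873] top [290.15975307 221.61922354]
```

Call:
{"name": "send_rows", "arguments": {
  "targets": [
    {"x": 0, "y": 0, "z": -0.1, "spin": 0, "claw": 0},
    {"x": 0, "y": 0, "z": -0.1, "spin": 0, "claw": 0},
    {"x": 0, "y": 0, "z": -0.05, "spin": 0, "claw": 0},
    {"x": 0, "y": 0, "z": -0.02, "spin": 0, "claw": 0},
    {"x": 0, "y": 0, "z": 0, "spin": 0, "claw": 0}
  ]
}}

```text
time_s: 13.15
ee_pos: [0.5252, 0.0099, 0.0304]
eef_rot: [-3.141, -0.0, 1.924]
force: [0.6, -0.2, 0.4]
grip_width: 0.0008
grip_force: 0.0
```

Call:
{"name": "send_rows", "arguments": {
  "targets": [
    {"x": 0.0086, "y": -0.0235, "z": 0, "spin": 0, "claw": 0},
    {"x": 0.0086, "y": -0.0235, "z": 0, "spin": 0, "claw": 0},
    {"x": 0.0038, "y": -0.0238, "z": 0, "spin": 0.0374, "claw": 0},
    {"x": 0.0052, "y": -0.0235, "z": 0, "spin": 0.0374, "claw": 0},
    {"x": 0.0066, "y": -0.0232, "z": 0, "spin": 0.0374, "claw": 0},
    {"x": 0.008, "y": -0.0227, "z": 0, "spin": 0.0374, "claw": 0},
    {"x": 0.0093, "y": -0.0222, "z": 0, "spin": 0.0374, "claw": 0},
    {"x": 0.0106, "y": -0.0216, "z": 0, "spin": 0.0374, "claw": 0},
    {"x": 0.0118, "y": -0.021, "z": 0, "spin": 0.0374, "claw": 0},
    {"x": 0.013, "y": -0.0203, "z": 0, "spin": 0.0374, "claw": 0}
  ]
}}

```text
time_s: 14.15
ee_pos: [0.5425, -0.0354, 0.031]
eef_rot: [3.141, 0.0, 2.397]
force: [-0.9, 1.6, 1.0]
grip_width: 0.0004
grip_force: 0.8
```

Call:
{"name": "send_rows", "arguments": {
  "targets": [
    {"x": 0.0142, "y": -0.0195, "z": 0, "spin": 0.0374, "claw": 0},
    {"x": 0.0153, "y": -0.0186, "z": 0, "spin": 0.0374, "claw": 0},
    {"x": 0.0164, "y": -0.0177, "z": 0, "spin": 0.0374, "claw": 0},
    {"x": 0.0174, "y": -0.0167, "z": 0, "spin": 0.0374, "claw": 0},
    {"x": 0.0183, "y": -0.0156, "z": 0, "spin": 0.0374, "claw": 0},
    {"x": 0.0192, "y": -0.0145, "z": 0, "spin": 0.0374, "claw": 0},
    {"x": 0.02, "y": -0.0134, "z": 0, "spin": 0.0374, "claw": 0},
    {"x": 0.0208, "y": -0.0122, "z": 0, "spin": 0.0374, "claw": 0},
    {"x": 0.0215, "y": -0.0109, "z": 0, "spin": 0.0374, "claw": 0},
    {"x": 0.0221, "y": -0.0096, "z": 0, "spin": 0.0374, "claw": 0}
  ]
}}

```text
time_s: 15.15
ee_pos: [0.5793, -0.0651, 0.0309]
eef_rot: [3.141, 0.0, 2.984]
force: [-2.8, 2.7, -0.0]
grip_width: 0.0006
grip_force: 1.2
```

Run:
```python
from h import *
j=np.array([.6746,.0502,.1921]);o=get_obs();d=jinv(j,o["ee_pos"])-[-71.4,-26];a=o["eef_rot"][2]-j[2]-np.pi/2
c,s=np.cos(a),np.sin(a);print(a,"local",c*d[0]+s*d[1],-s*d[0]+c*d[1],o["force"])
s=camera("side");cv2.imwrite("pics/c5.png",cv2.resize(s[180:270,210:320],(660,540),interpolation=cv2.INTER_CUBIC))
```

```text
1.221136886526657 local -79.94855242105211 17.817307471513963 [-2.76309895  2.67868709 -0.0431831 ]
```

View pics/c5.png

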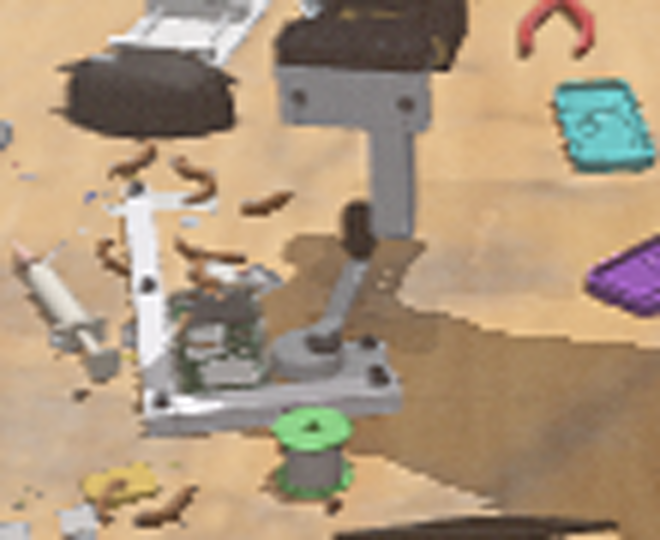

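The finger is behind the knob (crop 358,228). The lever is about 70° over and the disc is at the handset's side. Now I finish the arc.

Call:
{"name": "send_rows", "arguments": {
  "targets": [
    {"x": 0.0226, "y": -0.0083, "z": 0, "spin": 0.0374, "claw": 0},
    {"x": 0.023, "y": -0.007, "z": 0, "spin": 0.0374, "claw": 0},
    {"x": 0.0234, "y": -0.0056, "z": 0, "spin": 0.0374, "claw": 0},
    {"x": 0.0237, "y": -0.0042, "z": 0, "spin": 0.0374, "claw": 0},
    {"x": 0.0239, "y": -0.0028, "z": 0, "spin": 0.0374, "claw": 0},
    {"x": 0.024, "y": -0.0014, "z": 0, "spin": 0.0374, "claw": 0},
    {"x": 0, "y": 0, "z": 0, "spin": 0, "claw": 0}
  ]
}}

```text
time_s: 15.9
ee_pos: [0.6071, -0.0709, 0.0308]
eef_rot: [3.141, -0.001, -2.948]
force: [-3.9, 0.4, 2.4]
grip_width: 0.0005
grip_force: 1.7
```

```bash
cat > b.py <<'E'
from h import *
j=np.array([.6746,.0502,.1921]);o=get_obs();d=jinv(j,o["ee_pos"])-[-71.4,-26];a=o["eef_rot"][2]-j[2]-np.pi/2
a%=2*np.pi
c,s=np.cos(a),np.sin(a);print(a,"local",c*d[0]+s*d[1],-s*d[0]+c*d[1],o["force"],jinv(j,o["ee_pos"]))
E
python3 b.py
```

```text
1.5720836634516182 local -79.99866954633555 18.115055045419755 [-3.86529472  0.35731606  2.38195702] [ -89.41205484 -106.02192343]
```

Call:
{"name": "send_rows", "arguments": {
  "targets": [
    {"x": 0.0049, "y": 0.001, "z": 0, "spin": 0, "claw": 0},
    {"x": 0.0049, "y": 0.001, "z": 0, "spin": 0, "claw": 0},
    {"x": 0, "y": 0, "z": 0, "spin": 0, "claw": 0}
  ]
}}

```text
time_s: 16.2
ee_pos: [0.6075, -0.0709, 0.0306]
eef_rot: [3.141, -0.004, -2.951]
force: [-14.7, -1.8, 8.5]
grip_width: 0.0002
grip_force: 7.4
```

```bash
python3 b.py
```

```text
1.569709835083147 local -80.05226194958763 17.454960741180784 [-14.70149974  -1.76247625   8.52663543] [ -88.94192654 -106.03325003]
```

The hard stop is reached: 14.7 N with no further travel. I withdraw and look.

Call:
{"name": "send_rows", "arguments": {
  "targets": [
    {"x": -0.03, "y": -0.006, "z": 0, "spin": 0, "claw": 0},
    {"x": -0.1, "y": -0.019, "z": 0, "spin": 0, "claw": 0},
    {"x": 0, "y": 0, "z": 0.2, "spin": 0, "claw": 0},
    {"x": 0, "y": 0, "z": 0.2, "spin": 0, "claw": 0},
    {"x": 0, "y": 0, "z": 0.2, "spin": 0, "claw": 0},
    {"x": -0.15, "y": 0, "z": 0.1, "spin": 0, "claw": 0},
    {"x": -0.15, "y": 0, "z": 0.1, "spin": 0, "claw": 0},
    {"x": -0.1, "y": 0, "z": 0, "spin": 0, "claw": 0},
    {"x": 0, "y": 0, "z": 0, "spin": 0, "claw": 0}
  ]
}}

```text
time_s: 17.1
ee_pos: [0.5021, -0.0754, 0.1917]
eef_rot: [-3.141, 0.002, -2.95]
force: [-0.1, 1.0, -1.0]
grip_width: 0.0001
grip_force: 0.0
```

Run:
```python
from h import *
s=camera("side");t=camera("top")
a=cv2.resize(t[155:245,240:340],(400,360),interpolation=cv2.INTER_CUBIC)
b=cv2.resize(s[190:280,215:315],(400,360),interpolation=cv2.INTER_CUBIC)
cv2.imwrite("pics/c6.png",np.hstack([a,b]))
j=np.array([.6746,.0502,.1921]);c=jfwd(j,(-23.5,-52))
h,f=fit(t,(230,350,155,245),HS,.008,[*c,j[2]+np.pi/2]);print(jinv(j,h),h[2]-j[2]-np.pi/2,f)
```

```text
[-15.95283773 -38.1472935 ] 0.006413211657333662 -467.0875244140625
```

View pics/c6.png

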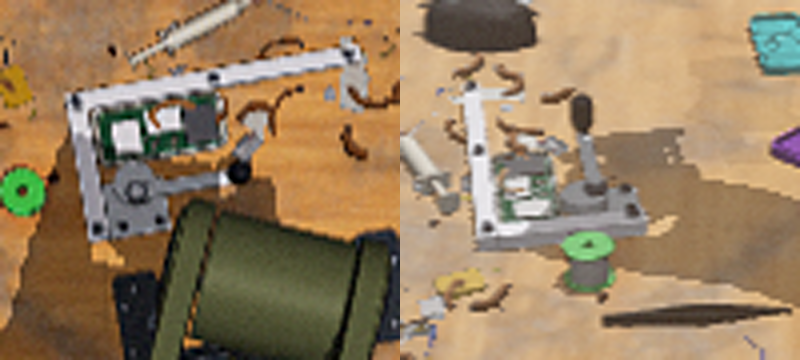

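The handset sits in the corner of fence and end stop (left panel 95-225, 95-160). The lever is parallel to the fence with the knob at (238,172), and the bystanders are undisturbed. The automatic fit is off because the neighbouring metal counts as object, so I rely on the picture and the contact forces.

```bash
python3 -c "
from station import *
print(hand_in())"
```

```text
the job is handed in; nothing more can be done
None
```

The handset is flat against the fence with its end on the end stop, and the clamp lever is fully over and holding it. No tool or part looked disturbed in the last pictures, and I handed the job in at about 17 s.

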